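# Close a pinned resin mould: cavity plate, then cover plate, over the guide pins

## Robot

A 7-joint arm with a two-finger parallel gripper is mounted at the origin on a cart in front of the work surface, level with it; the furniture and walls round the work are solid. World frame = base frame: x ahead of the robot, y to its left, z up, the work surface at z = 0. Lengths are in m, angles in degrees, forces in N, time in s.
With the tool pointing down it reaches from about 0.4 to 0.85 m from the base axis. Payload 4.5 kg.
Tool frame: the origin (TCP) lies on the centre line of the jaws, within the pads' length; the fingertips stand 11 mm ahead of it and the grasp point (between the pads) lies 8 mm behind it; z points along the fingers, y is the line along which they close (so a half turn about z gives the same grasp; the last joint's range is limited). The gripper opens to 88 mm and grips with 3 to 60 N. Pads are 18 mm wide; open, the fingers measure 123 mm over their backs; the gripper's body (75 mm by 187 mm) begins 45 mm behind the grasp point.
Start: joints at [-66.245, 39.483, -11.15, 89.685, 9.013, 51.709, -12.324], TCP at [0.232, 0.58, 0.25] pointing down, gripper open.
Joint ranges: [-172.22, 172.22], [-26.19, 119.32], [-84.43, 86.54], [7.71, 146.69], [-57.33, 237.33], [2.42, 119.75], [-152.13, 152.13]. Speed limits (degrees/s): [147.25, 147.25, 180, 180, 180, 180, 180].

## Interface

Orientations are given as a 3x3 rotation matrix whose columns are the frame's x, y, z axes.
In Python, from bench import reach, move_straight, move_j, command_gripper, pause, inverse_kinematics, state, snapshot, IKError, hand_in gives the robot as it stands. The module is installed in compiled form; this text tells all that it offers. Calls block until the motion is done:
- reach(position, orientation): joint-space move of the TCP to a pose.
- move_straight(position, rot=None, feed=0.15, f_stop=None): straight line of the TCP; rot=None keeps the orientation; feed is the mean speed in m/s. With f_stop (N) it stops when the force on the tool has changed by that much, and returns True; else False.
- move_j(angles): joint-space move.
- command_gripper(opening, effort=None): finger opening in m; effort is the grip in N (None keeps the last); returns when the fingers have stopped.
- pause(seconds).
- inverse_kinematics(position, orientation): joint angles nearest the present ones, or None.
- state(): the state.
- snapshot(name): name is "scene" or "side" or "wrist"; returns a dict with "pixels" (480x640x3 uint8, red, green, blue), "z_map" (480x640 float32, m along the optical axis (not along the pixel's ray), 0 where there is no reading), "fx", "fy", "cx", "cy" (pixels), "D" ([k1, k2, p1, p2, k3] as OpenCV has them; the pictures are not rectified), "cam_to_world" (4x4, takes a point from camera to world coordinates); the wrist camera has in their place "tool_from_camera" (4x4, takes a point from camera to tool coordinates, whose origin is the TCP and whose axes are the flange's). Camera axes: x right, y up, looking along -z (the intrinsics and any distortion apply to the point x, -y, -z); pixel columns grow to the right and rows downward; lengths in m; the calibration is good to about 2 mm. A picture is of the moment at which its call begins: read the wrist's pose just before it.
A pose or a line that the arm cannot do raises IKError and nothing moves.
- hand_in(): hands the job in; it is judged then, once.
The state is a dict: "time": time; "joint_pos": joint angles; "joint_vel": joint speeds; "tau": joint torques, N m; "position": TCP position; "tcp_rot": TCP orientation; "ft_force": force on the tool from outside, world axes, zero at the start; "ft_torque": the same for the moment, N m; "finger_gap": finger opening in m; "grasp_force": force on a finger pad.
Only numpy, scipy, OpenCV 4.12 (cv2) and the standard library are available. Lean on these libraries where they do the work, as an engineer would, in place of code of your own. Each camera call takes 0.05 s, during which the arm holds its last target. There are 200 camera calls.

## Task

Close the aluminium mould that is screwed down in the grey drip tray: lower the cavity plate (the one with the big rectangular window) over the base's three guide pins until it lies flat and fully home on the base, then lower the cover plate (round pour hole) over the same pins until it lies flat on the cavity plate. Do not knock over or shift the green mixing cup or the two resin bottles, and let go of everything at the end.

Things in the scene. Friction and masses are not known exactly. Their poses are not given: they have to be found in the camera images.
- tray: Grey plastic drip tray fixed to the worktop, 141 (x) x 92 (y) mm, rim 14 mm high; origin at the centre of its underside, z up. In it an aluminium mould base, 130 x 62 mm, is screwed down square to the tray and centred along x, but up to 10 mm off centre along y, either way. This y offset is not reported: find it by eye or by touch. The base's top face is 24 mm above the origin.
- tray_seat (a point): Point of the tray on its centre line, 24 mm above its origin (level with the base's top face); same axes. Three fixed steel pins stand on the base, 10 mm thick, 34 mm long, the top 4 mm tapering to 8 mm. From the base's own centre they are at (x, y) = (-48, 18), (-48, -18), (48, 0) mm. A tee pattern 8 mm high in the base's middle fits inside the cavity plate's window.
- cavity_mid (a point): Centre, half-way up, of the cavity plate: loose, lying flat, 130 (x) x 62 (y) x 16 mm, about 0.2 kg, with a 56 x 34 mm window in the middle and through holes of 11.5 mm at (-48, 18), (-48, -18), (48, 0) mm; its single-hole +x end belongs over the base's single pin. Grasp it across the 62 mm. Fully home, its centre is 32 mm above the tray's origin.
- cover_mid (a point): Centre, half-way up, of the cover plate: loose, lying flat, 130 (x) x 62 (y) x 12 mm, about 0.18 kg, with an 18 mm pour hole in the middle, a 6 mm vent either side of it and the same three 11.5 mm pin holes as the cavity plate (single hole at the +x end). Grasp it across the 62 mm. Fully home on the cavity plate, its centre is 46 mm above the tray's origin.
- cavity_plate: The cavity plate itself; origin at the centre of its underside, axes as cavity_mid
- cover_plate: The cover plate itself; origin at the centre of its underside, axes as cover_mid
- mixing_cup: Bystander: small green cup, 62 mm across and 56 mm high, standing upright near the robot; origin at the centre of its underside
- bottle_a: Bystander: white resin bottle with a blue cap, 54 mm across and 118 mm high, behind the tray; origin at the centre of its underside
- bottle_b: Bystander: white resin bottle with a red cap, 54 mm across and 118 mm high, behind the tray; origin at the centre of its underside

How it is judged (in metres and radians):
On the way:
1. the cavity plate lies flat and fully home on the mould base, over all three pins (z of cavity_mid in the frame of tray between 0.03 and 0.034 m and horizontal distance between cavity_mid and tray below 0.015 m and angle between cavity_mid's own z axis and vertical below 0.035 rad and angle between the x axis of cavity_mid and the x axis of tray, either way round below 0.05 rad), for 0.2 s.
At the end, for the whole second after the job is handed in: Cavity plate fully home on the base over the three pins (centre 32 mm above the tray's origin) and cover plate fully home on it (46 mm), each within 2 mm, level within 2 degrees, in line with the tray within about 3 degrees, within 15 mm of its centre, both at rest (all of step 1 and z of cover_mid in the frame of tray between 0.044 and 0.048 m and horizontal distance between cover_mid and tray below 0.015 m and angle between cover_mid's own z axis and vertical below 0.035 rad and angle between the x axis of cover_mid and the x axis of tray, either way round below 0.05 rad and linear speed of each of cavity_plate, cover_plate below 0.01 m/s); the robot touches nothing.
It fails at once if the green mixing cup is shifted by more than 30 mm or tipped over (distance of mixing_cup from where it was at the start of the episode above 0.03 m or angle between mixing_cup's own z axis and vertical above 0.5 rad).
It fails at once if the blue-capped bottle is shifted by more than 30 mm or tipped over (distance of bottle_a from where it was at the start of the episode above 0.03 m or angle between bottle_a's own z axis and vertical above 0.5 rad).
It fails at once if the red-capped bottle is shifted by more than 30 mm or tipped over (distance of bottle_b from where it was at the start of the episode above 0.03 m or angle between bottle_b's own z axis and vertical above 0.5 rad).
It also fails if it takes over 64 s, if anything falls off the work surface, if the arm or the gripper's body presses on something with over 40 N, if the wrist force passes 120 N, or if a joint passes its speed limit or range.

## Working session

There is one attempt and no reset: what is moved stays moved. The work goes in short steps, each a Python script; the robot and the scene stay as the last script left them, time stands still between calls to the robot, and variables do not carry over. Pictures are saved under pics/ and viewed, at most 10 in all, crops included, and the job is handed in when it is done.

```bash
mkdir -p pics && cat > h.py <<'E'
import numpy as np, cv2, pickle
from bench import *
def snap(name, fn):
    st=state(); s=snapshot(name)
    if name=="wrist":
        T=np.eye(4); T[:3,:3]=st["tcp_rot"]; T[:3,3]=st["position"]
        s["M"]=T@np.array(s["tool_from_camera"])
    else: s["M"]=np.array(s["cam_to_world"])
    pickle.dump(s,open(f"pics/{fn}.pkl","wb"))
    cv2.imwrite(f"pics/{fn}.png",s["pixels"][:,:,::-1]); return s
def load(fn): return pickle.load(open(f"pics/{fn}.pkl","rb"))
def K(s): return np.array([[s["fx"],0,s["cx"]],[0,s["fy"],s["cy"]],[0,0,1.]])
def rays(s,px):
    p=cv2.undistortPoints(np.array(px,float).reshape(-1,1,2),K(s),np.array(s["D"],float))[:,0]
    return np.c_[p[:,0],-p[:,1],-np.ones(len(p))]
def onplane(s,px,z):
    d=rays(s,px)@s["M"][:3,:3].T; o=s["M"][:3,3]
    return o+d*((z-o[2])/d[:,2])[:,None]
def cloud(s):
    v,u=np.mgrid[0:480,0:640]; r=rays(s,np.c_[u.ravel(),v.ravel()])
    P=(r*s["z_map"].ravel()[:,None])@s["M"][:3,:3].T+s["M"][:3,3]
    P[s["z_map"].ravel()==0]=np.nan
    return P.reshape(480,640,3)
E
python3 - <<'E'
from h import *
for n in("scene","side","wrist"):
    s=snap(n,n+"0"); print(n,s["M"].round(3).tolist(),s["fx"],s["D"])
print(state()["tcp_rot"])
cv2.imwrite("pics/both0.png",cv2.resize(np.hstack([cv2.imread("pics/scene0.png"),cv2.imread("pics/side0.png")]),(800,300)))
E
```

```text
scene [[-0.863, 0.289, -0.414, 0.225], [-0.504, -0.477, 0.719, 0.581], [0.01, 0.83, 0.558, 0.52], [0.0, 0.0, 0.0, 1.0]] 446.78048165756013 [-0.04432842  0.          0.          0.          0.        ]
side [[0.948, 0.258, -0.186, 0.364], [-0.318, 0.751, -0.578, -0.663], [-0.009, 0.607, 0.794, 0.918], [0.0, 0.0, 0.0, 1.0]] 603.0814773305148 [0.04046454 0.         0.         0.         0.        ]
wrist [[0.372, -0.886, -0.275, 0.161], [0.928, 0.355, 0.112, 0.609], [-0.001, -0.297, 0.955, 0.383], [0.0, 0.0, 0.0, 1.0]] 354.1472105163723 [0.01545765 0.         0.         0.         0.        ]
[[-9.28371736e-01  3.71652739e-01 -4.01321742e-04]
 [ 3.71652936e-01  9.28370793e-01 -1.32842147e-03]
 [-1.21136093e-04 -1.38242135e-03 -9.99999037e-01]]
```

View pics/scene0.png

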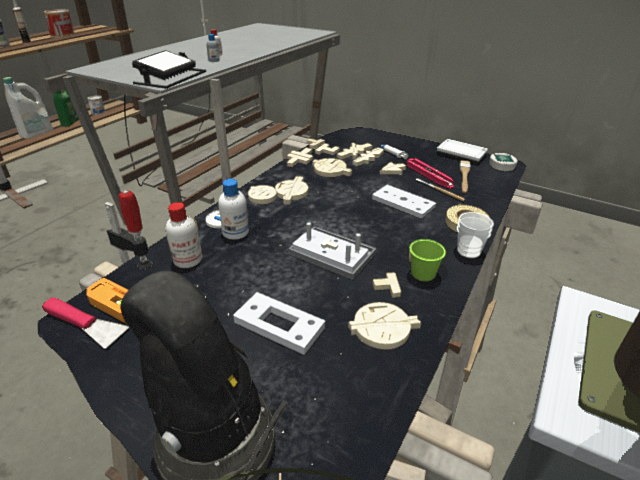

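View pics/side0.png

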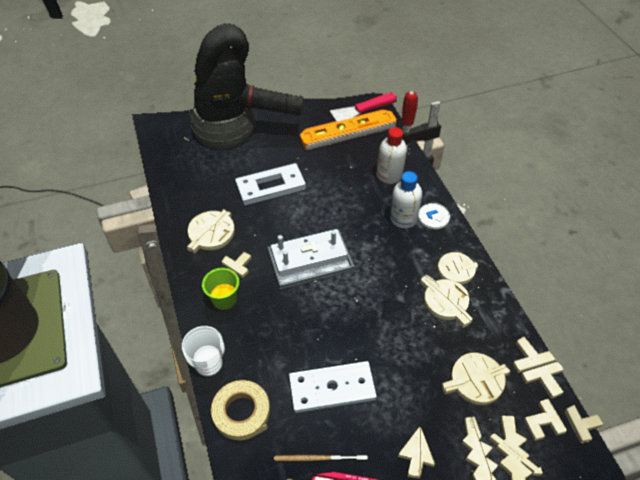

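The side view shows the cavity plate near (270,183), the tray with the base near (311,255), and the cover plate near (332,386). The cup is at (221,288) and the bottles at (391,160) and (405,200). Next I'll enlarge the crops and compute positions.

```bash
python3 - <<'E'
from h import *
s=load("side0"); im=cv2.imread("pics/side0.png")
C=cloud(s)
for n,(u,v) in dict(arm=(222,70),armbase=(222,130),cav=(245,190),tray=(311,270),cov=(350,375),cup=(221,300),bA=(405,180),bB=(396,135),tabL=(180,430),edge=(160,200),knob=(5,275)).items(): print(n,C[v,u].round(3))
a=cv2.resize(im[150:310,180:400],None,fx=3.6,fy=3.6,interpolation=cv2.INTER_CUBIC)
cv2.imwrite("pics/c1.png",a)
b=cv2.resize(im[345:425,270:400],None,fx=6,fy=6,interpolation=cv2.INTER_CUBIC)
cv2.imwrite("pics/c2.png",b)
E
```

```text
arm [0.49  0.352 0.177]
armbase [0.466 0.322 0.053]
cav [0.474 0.175 0.015]
tray [ 0.541 -0.049  0.005]
cov [ 0.536 -0.271  0.012]
cup [ 0.369 -0.083  0.042]
bA [0.742 0.009 0.118]
bB [0.772 0.122 0.12 ]
tabL [ 0.165  0.078 -0.8  ]
edge [ 0.306  0.22  -0.001]
knob [0.063 0.004 0.143]
```

View pics/c1.png

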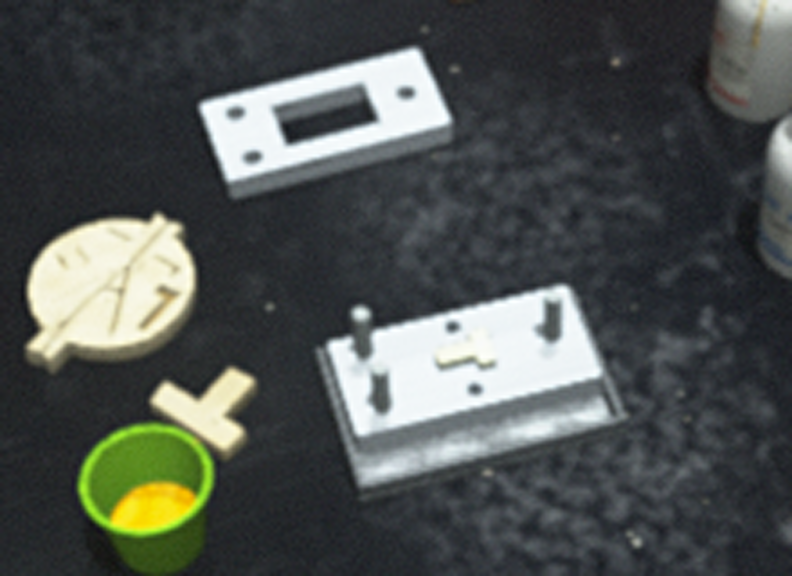

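View pics/c2.png

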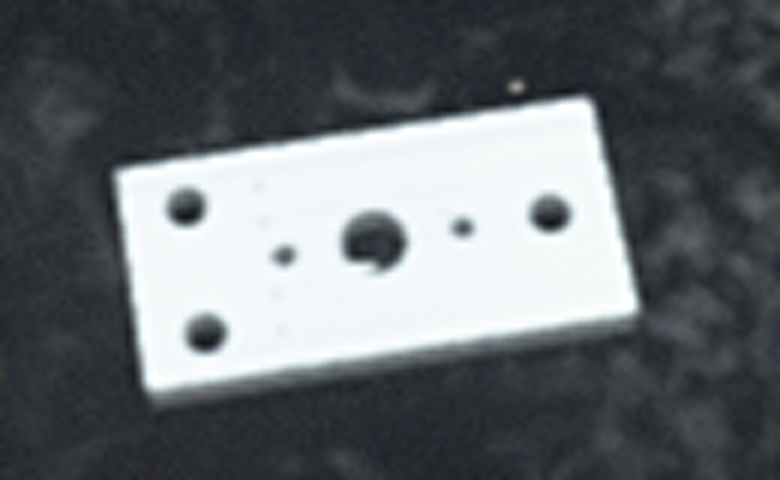

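The cavity plate, tray base and cover all have their two-hole end on the left (-x) and the single hole or pin on the right. The base sits toward the back (+y) of the tray. I'll fit the poses from these corners and check the extent of the black object.

```bash
cat > fit.py <<'E'
from h import *
def fit(model,P):
    a=np.array(model,float); p=np.array(P)[:,:2]
    am,pm=a.mean(0),p.mean(0); A=a-am; B=p-pm
    th=np.arctan2((A[:,0]*B[:,1]-A[:,1]*B[:,0]).sum(),(A*B).sum())
    R=np.array([[np.cos(th),-np.sin(th)],[np.sin(th),np.cos(th)]])
    c=pm-R@am
    return c,np.degrees(th),np.abs(p-(a@R.T+c)).max()
CORN=[(-.065,.031),(.065,.031),(.065,-.031),(-.065,-.031)]
HOLE=[(-.048,.018),(-.048,-.018),(.048,0)]
E
python3 - <<'E'
from fit import *
s=load("side0")
f=lambda L,o,k:[(o[0]+(x+.5)/k-.5,o[1]+(y+.5)/k-.5) for x,y in L]
o1=(180,150)
print("cav",fit(CORN,onplane(s,f([(203,103),(417,50),(451,133),(232,185)],o1,3.6),.016)))
print("cavH",fit(HOLE,onplane(s,f([(235,112),(253,156),(406,92)],o1,3.6),.016)))
print("base",fit(CORN,onplane(s,f([(327,343),(565,288),(605,380),(362,437)],o1,3.6),.024)))
print("pins",fit(HOLE,onplane(s,f([(362,313),(380,372),(554,303)],o1,3.6),.058)))
print("cov",fit(CORN,onplane(s,f([(117,170),(590,97),(638,312),(150,390)],(270,345),6),.012)))
print("covH",fit(HOLE,onplane(s,f([(186,207),(206,332),(550,213)],(270,345),6),.012)))
for n in("side0","scene0"):
    C=cloud(load(n)).reshape(-1,3); m=(C[:,2]>.03)&(C[:,2]<.4)&(C[:,0]>.3)&(C[:,0]<.75)&(C[:,1]>.2)&(C[:,1]<.6)
    q=C[m]; print(n,len(q),q.min(0).round(3),q.max(0).round(3)); 
    for z in(.05,.1,.15,.2,.25):
        r=q[abs(q[:,2]-z)<.02]
        if len(r): print(z,np.percentile(r,1,axis=0).round(3),np.percentile(r,99,axis=0).round(3))
E
```

```text
cav (array([0.52819314, 0.17896952]), np.float64(-0.3596041685699091), np.float64(0.0035031412633014514))
cavH (array([0.52853457, 0.18226447]), np.float64(0.891555264764949), np.float64(0.00033460628484033306))
base (array([ 0.54803   , -0.01743078]), np.float64(-2.1745095803307857), np.float64(0.0023606390398825394))
pins (array([ 0.54745436, -0.01855576]), np.float64(-3.650701526345293), np.float64(0.0012964826984078123))
cov (array([ 0.50281513, -0.27745572]), np.float64(-9.301195748650768), np.float64(0.00038622793657538956))
covH (array([ 0.50245613, -0.27762765]), np.float64(-9.24626418565004), np.float64(0.0001467922798822907))
side0 6808 [0.407 0.296 0.03 ] [0.645 0.426 0.247]
0.05 [0.41  0.309 0.03 ] [0.614 0.395 0.07 ]
0.1 [0.427 0.302 0.08 ] [0.636 0.386 0.119]
0.15 [0.438 0.333 0.131] [0.536 0.391 0.17 ]
0.2 [0.449 0.353 0.181] [0.55  0.398 0.22 ]
0.25 [0.48  0.354 0.23 ] [0.542 0.406 0.246]
scene0 20495 [0.407 0.323 0.03 ] [0.55  0.452 0.246]
0.05 [0.409 0.333 0.031] [0.52 0.45 0.07]
0.1 [0.427 0.348 0.08 ] [0.507 0.445 0.12 ]
0.15 [0.439 0.345 0.13 ] [0.521 0.431 0.17 ]
0.2 [0.45  0.362 0.18 ] [0.541 0.412 0.22 ]
0.25 [0.481 0.36  0.23 ] [0.539 0.411 0.245]
```

```bash
cat >> h.py <<'E'
def Rd(deg,flip=1):
    t=np.radians(deg); x=flip*np.array([np.cos(t),np.sin(t),0]); z=np.array([0,0,-1.])
    return np.c_[x,np.cross(z,x),z]
E
python3 - <<'E'
from h import *
st=state(); print(st["time"],load("wrist0")["tool_from_camera"])
for fl in(1,-1):
    for p,a in(((.528,.18,.2),0),((.528,.18,.016),0),((.548,-.018,.2),-3),((.503,-.2775,.016),-9),((.503,-.2775,.2),-9)):
        q=inverse_kinematics(p,Rd(a,fl)); print(fl,p,None if q is None else np.round(q,0))
E
```

```text
0.15 [[-6.15008730e-04  9.54893392e-01  2.96948197e-01  7.72303870e-02]
 [ 9.99999719e-01  7.14327477e-04 -2.25958704e-04  8.84904507e-04]
 [-4.27884730e-04  2.96947974e-01 -9.54893563e-01 -1.33587139e-01]
 [ 0.00000000e+00  0.00000000e+00  0.00000000e+00  1.00000000e+00]]
1 (0.528, 0.18, 0.2) [-39.  41.  27. 106. -28.  40. -86.]
1 (0.528, 0.18, 0.016) [-30.  57.  11. 109. -34.  17. -81.]
1 (0.548, -0.018, 0.2) [-18.  40.  26. 107. -27.  39. -69.]
1 (0.503, -0.2775, 0.016) [ 20.  57.   7. 106. -20.  18. -56.]
1 (0.503, -0.2775, 0.2) [ 13.  41.  20. 103. -21.  40. -55.]
-1 (0.528, 0.18, 0.2) [-11.  39. -20. 104.  20.  40.  47.]
-1 (0.528, 0.18, 0.016) [-17.  56. -12. 109.  32.  19.  36.]
-1 (0.548, -0.018, 0.2) [ 10.  39. -22. 106.  21.  40.  63.]
-1 (0.503, -0.2775, 0.016) [ 41.  59. -30. 105.  55.  31.  56.]
-1 (0.503, -0.2775, 0.2) [ 40.  41. -26. 101.  25.  44.  82.]
```

```bash
python3 - <<'E'
from h import *
p=state()["position"]; 
move_straight([p[0],p[1],.38],feed=.3)
reach([.525,-.018,.23],Rd(-3,-1))
s=snap("wrist","wt")
C=load("side0")
move_straight([.525,-.018,.30],feed=.3)
reach([.51,.18,.2],Rd(0,-1))
s=snap("wrist","wc"); print(state()["time"])
a=np.hstack([cv2.imread("pics/wt.png"),cv2.imread("pics/wc.png")])
for f in("wt","wc"): cv2.imwrite(f"pics/{f}b.png",cv2.resize(cv2.imread(f"pics/{f}.png"),(800,600),interpolation=cv2.INTER_CUBIC))
E
```

```text
4.5333
```

View pics/wtb.png

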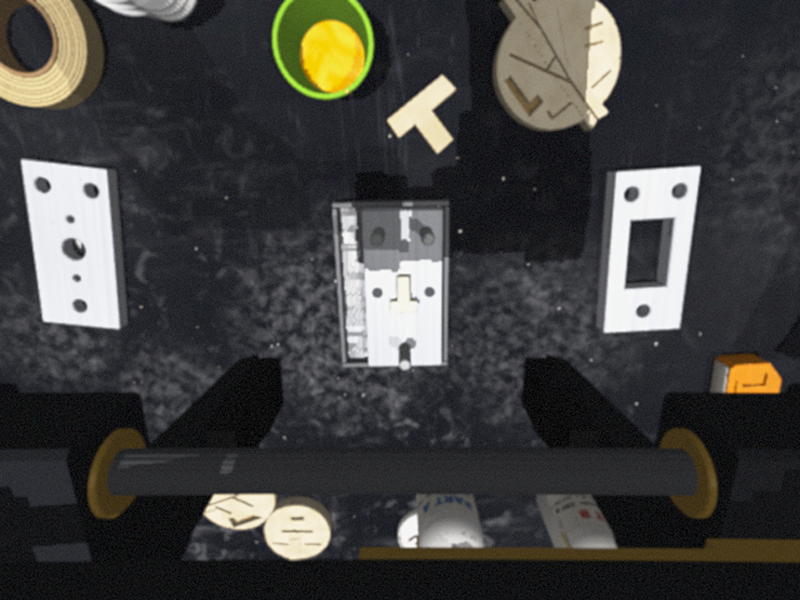

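View pics/wcb.png

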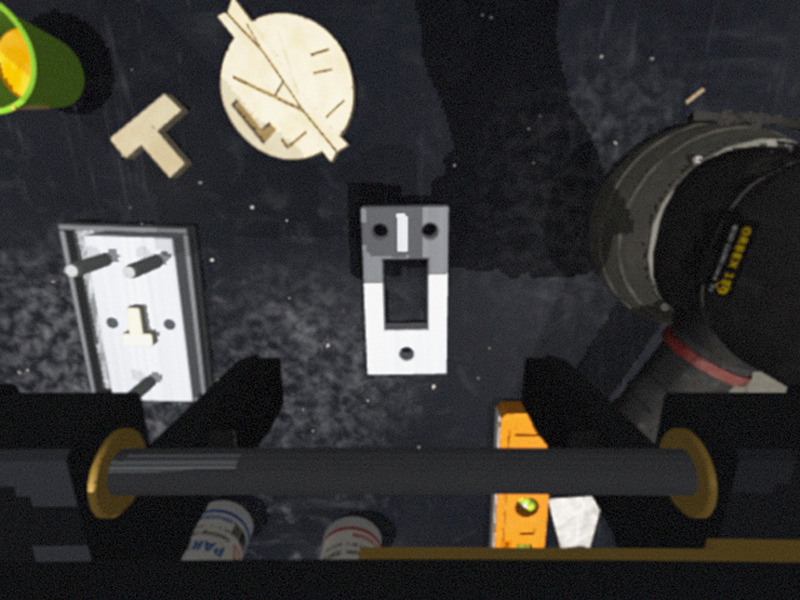

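The first view shows the tray with the base corners around (362..447, 205..365) and the single pin tip at (404,364). The second shows the cavity plate with holes at (380,230), (429,230) and (406,353). I'll enlarge the tray with the shadows brightened.

```bash
python3 - <<'E'
from h import *
g=lambda im:(255*(im/255.)**.5).astype(np.uint8)
a=g(cv2.imread("pics/wt.png")[155:300,260:365]); b=g(cv2.imread("pics/wc.png")[155:300,285:365])
k=4
cv2.imwrite("pics/c3.png",np.hstack([cv2.resize(x,None,fx=k,fy=k,interpolation=cv2.INTER_CUBIC) for x in(a,b)]))
E
```

```text
(no output)
```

View pics/c3.png

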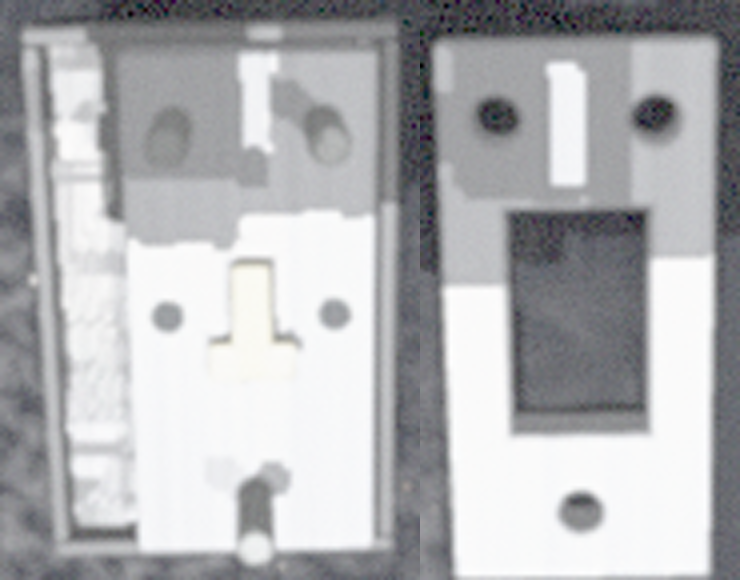

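```bash
python3 - <<'E'
from fit import *
k=4
f=lambda L,o:[(o[0]+(x+.5)/k-.5,o[1]+(y+.5)/k-.5) for x,y in L]
t=load("wt");c=load("wc")
H=[HOLE[1],HOLE[0],HOLE[2]]; 
CO=[(-.065,-.031),(-.065,.031),(.065,.031),(.065,-.031)]
print("pintops",fit(H,onplane(t,f([(162,150),(330,148),(256,546)],(260,155)),.058)))
print("base",fit(CO,onplane(t,f([(115,48),(380,48),(373,550),(137,550)],(260,155)),.024)))
print("tray",fit(np.array(CO)*[141/130,92/62],onplane(t,f([(20,25),(398,22),(390,550),(55,550)],(260,155)),.014)))
print("cavH",fit(H,onplane(c,f([(78,116),(237,116),(162,511)],(285,155)),.016)))
print("cav",fit(CO,onplane(c,f([(13,38),(298,38),(290,577),(35,577)],(285,155)),.016)))
E
```

```text
pintops (array([ 0.5488015 , -0.01610799]), np.float64(-1.5946033052841555), np.float64(0.0008868218499690217))
base (array([ 0.54832082, -0.01590048]), np.float64(-2.234897313313892), np.float64(0.0005512116471807493))
tray (array([ 0.54788555, -0.02491572]), np.float64(-2.1465759469794947), np.float64(0.0011424527110898142))
cavH (array([0.52886298, 0.18152169]), np.float64(0.5491343391777023), np.float64(0.00030958517042656286))
cav (array([0.52923584, 0.18138538]), np.float64(0.5465921804702654), np.float64(0.000975176118835297))
```

```bash
python3 - <<'E'
from h import *
command_gripper(.088)
R=Rd(.55,-1)
reach([.529,.1815,.10],R)
print(move_straight([.529,.1815,.012],feed=.12,f_stop=15))
command_gripper(.055,30)
st=state(); print(st["position"],st["finger_gap"],st["grasp_force"])
move_straight([.529,.1815,.13],feed=.15)
s=snap("wrist","wg"); print(state()["time"],state()["position"])
g=(255*(s["pixels"][:,:,::-1]/255.)**.5).astype(np.uint8)[140:380,180:460]
cv2.imwrite("pics/wgc.png",cv2.resize(g,None,fx=2.5,fy=2.5,interpolation=cv2.INTER_CUBIC))
E
```

```text
False
[0.52909187 0.18111998 0.01224007] 0.06147496845662959 30.00051587820053
7.6167 [0.52821407 0.18121207 0.12896941]
```

View pics/wgc.png

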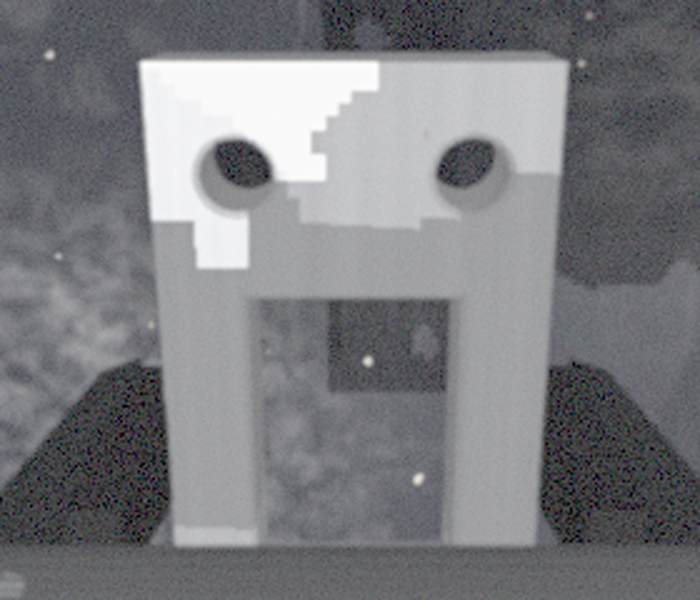

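The plate is held level and square. Its hole centres are at crop (235,175) and (474,173), and its top end corners at (140,62) and (569,62). From these I get the plate's offset in the tool frame as seen by the camera.

```bash
python3 - <<'E'
from fit import *
s=load("wg"); k=2.5
f=lambda L,o:[(o[0]+(x+.5)/k-.5,o[1]+(y+.5)/k-.5) for x,y in L]
tcp=np.array([0.52821407,0.18121207,0.12896941])
P=onplane(s,f([(235,175),(474,173),(140,62),(569,62)],(180,140)),tcp[2]+.0038)
M=[(-.048,-.018),(-.048,.018),(-.065,-.031),(-.065,.031)]
print((P-tcp).round(4)); print(fit(M,P-tcp), fit(M[:2],P-tcp),fit(M[2:],P-tcp))
st=state(); R=st["tcp_rot"]; print(R.round(4), st["ft_force"],st["position"])
E
```

```text
[[-0.0474 -0.0174  0.0038]
 [-0.048   0.0185  0.0038]
 [-0.0639 -0.0305  0.0038]
 [-0.0645  0.0314  0.0038]]Traceback (most recent call last):
  File "<stdin>", line 7, in <module>
  File "fit.py", line 5, in fit
    th=np.arctan2((A[:,0]*B[:,1]-A[:,1]*B[:,0]).sum(),(A*B).sum())
                   ~~~~~~^~~~~~~
ValueError: operands could not be broadcast together with shapes (2,) (4,)
```

```bash
cat >> h.py <<'E'
def go(p,R,n=2,feed=.1):
    """straight move, then correct the remaining steady-state error"""
    p=np.array(p,float); c=p.copy()
    for i in range(n):
        move_straight(c,R,feed=feed); e=p-state()["position"]; c=c+e
    return c
def insert(xy,R,zhi,zlo,zok,fs=8,steps=None):
    """try to lower over the pins at xy, spiralling outward when the pin tips stop it"""
    offs=[(0,0)]+[(r*np.cos(a),r*np.sin(a)) for r in(.001,.002) for a in np.arange(0,2*np.pi,np.pi/3)]
    for o in offs:
        c=go([xy[0]+o[0],xy[1]+o[1],zhi],R)
        d=c-np.array([xy[0]+o[0],xy[1]+o[1],zhi])
        hit=move_straight([c[0],c[1],zlo+d[2]],R,feed=.04,f_stop=fs)
        st=state(); print(np.round(o,4),hit,st["position"].round(4),st["ft_force"].round(1),round(st["time"],1),flush=True)
        if st["position"][2]<zok: return True
    return False
E
python3 - <<'E'
from h import *
R=Rd(-2.1,-1)
move_straight([.5482,-.0165,.12],R,feed=.2)
print(insert((.5482,-.0165),R,.078,.0365,.062))
E
```

```text
[0 0] True [ 0.5476 -0.0164  0.0362] [0.6 0.1 5.2] 10.6
True
```

```bash
python3 - <<'E'
from h import *
R=Rd(-2.1,-1); p=state()["position"]
command_gripper(.085); 
move_straight([p[0],p[1],.13],feed=.2)
R=Rd(-9.25,-1)
reach([.5027,-.2775,.13],R)
s=snap("side","side1"); C=cloud(s)
go([.5027,-.2775,.08],R)
print(move_straight([.5027,-.2775,.012],feed=.12,f_stop=15))
command_gripper(.055,30)
st=state(); print(st["position"],st["finger_gap"],st["grasp_force"])
p=st["position"]; move_straight([p[0],p[1],.15],feed=.15); pause(.2)
s=snap("wrist","wg2"); st=state();print(st["time"],st["position"],p[2])
g=(255*(s["pixels"][:,:,::-1]/255.)**.5).astype(np.uint8)[140:380,180:460]
cv2.imwrite("pics/wgc2.png",cv2.resize(g,None,fx=2.5,fy=2.5,interpolation=cv2.INTER_CUBIC))
m=(abs(C[...,0]-.5487)<.06)&(abs(C[...,1]+.016)<.027); z=C[...,2][m]
print(np.histogram(z[~np.isnan(z)],bins=np.arange(.02,.065,.004)))
q=C[m]; q=q[abs(q[:,2]-.04)<.006]; print(len(q),np.linalg.lstsq(np.c_[q[:,:2],np.ones(len(q))],q[:,2],rcond=None)[0])
E
```

```text
True
[ 0.50196089 -0.27755043  0.01150343] 0.061422366629162145 30.841383315964777
16.1 [ 0.50163735 -0.27733354  0.14927686] 0.011503426038597098
(array([ 15,  32,   5,  10, 160, 173,  16,  14,  23,  29,   4]), array([0.02 , 0.024, 0.028, 0.032, 0.036, 0.04 , 0.044, 0.048, 0.052,
       0.056, 0.06 , 0.064]))
348 [-0.01607813 -0.0022118   0.04828746]
```

View pics/wgc2.png

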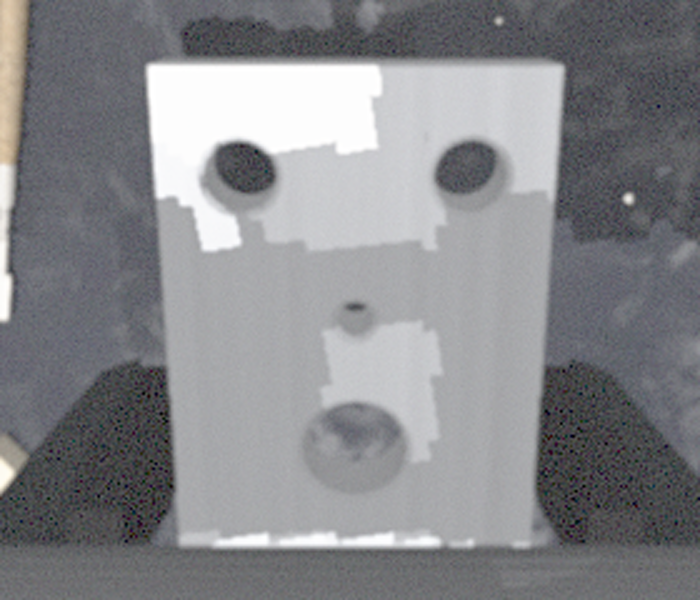

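The cover is held level and square, with holes at crop (240,176) and (473,174), the pour hole at (355,448), and end corners at (147,64) and (565,64). The depth map shows the cavity plate top at 40 mm, so it is home.

```bash
python3 - <<'E'
from fit import *
k=2.5
f=lambda L,o:[(o[0]+(x+.5)/k-.5,o[1]+(y+.5)/k-.5) for x,y in L]
def off(fn,tcp,h,L,M,ang):
    P=(onplane(load(fn),f(L,(180,140)),tcp[2]+h)-tcp)[:,:2]
    c,t,r=fit(M,np.c_[P,P[:,0]]); a=np.radians(-ang); Rm=np.array([[np.cos(a),-np.sin(a)],[np.sin(a),np.cos(a)]])
    print(fn,Rm@c,t-ang,r); return Rm@c
M=[(-.048,-.018),(-.048,.018),(-.065,-.031),(-.065,.031),(0,0)]
o1=off("wg",np.array([0.52821407,0.18121207,0.12896941]),.0038,[(235,175),(474,173),(140,62),(569,62)],M[:4],.55)
o2=off("wg2",np.array([0.50163735,-0.27733354,0.14927686]),.0005,[(240,176),(473,174),(147,64),(565,64),(355,448)],M,-9.25)
# last insertion succeeded with TCP at (.5476,-.0164): shift by difference of offsets along plate axes
xy=np.array([.5478,-.0164])-(o2-o1); print(xy)
R=Rd(-2.1,-1)
p=state()["position"]
move_straight([p[0],p[1],.16],feed=.2)
move_straight([xy[0],xy[1],.12],R,feed=.2)
print(insert(xy,R,.077,.0515,.061))
E
```

```text
wg [0.00054526 0.00111725] 0.08254675569351688 0.00037571251485048196
wg2 [0.00065798 0.00119045] -0.032216822923279764 0.0008323823627322327
[ 0.54768728 -0.0164732 ]
[0 0] True [ 0.547  -0.0166  0.0515] [ 0.7 -0.2  5.4] 19.3
True
```

```bash
python3 - <<'E'
from h import *
p=state()["position"]
command_gripper(.085)
move_straight([p[0],p[1],.2],feed=.2)
move_straight([.45,-.25,.3],feed=.25)
s=snap("side","side2"); C=cloud(s)
m=(abs(C[...,0]-.5487)<.06)&(abs(C[...,1]+.016)<.027); q=C[m]; print(np.nanmedian(q[:,2]),state()["time"],state()["ft_force"])
cv2.imwrite("pics/f.png",cv2.resize(cv2.imread("pics/side2.png")[120:320,180:440],None,fx=3,fy=3,interpolation=cv2.INTER_CUBIC))
E
```

```text
0.05222267006556491 21.9917 [ 0.0817616   0.44866657 -0.49857557]
```

View pics/f.png

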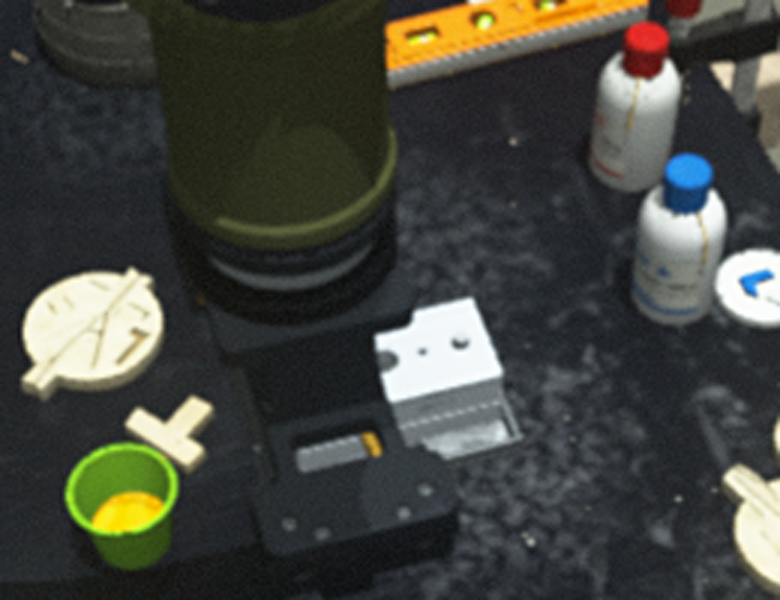

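The stack is closed: the visible cover top reads 52 mm with the pin end flush in its hole. The cup and bottles have not moved and the gripper is clear, so I'm handing in.

```bash
python3 -c "
from bench import *
pause(.3); print(hand_in())"
```

```text
the job is handed in; nothing more can be done
None
```

The mould is closed and handed in at about 22 s: cavity plate and cover plate both measured fully home over the pins, gripper clear, cup and bottles not disturbed; the final judgement was not reported back.

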